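# Index the rib-joint die turret to die 3 and seat it against its pawl

### The arm

A 7-joint arm with a two-finger parallel gripper is mounted at the origin on the work surface. World frame = base frame: x ahead of the robot, y to its left, z up, the work surface at z = 0. Lengths are in mm, angles in degrees, forces in N, time in s.
With the tool pointing down it reaches from about 425 to 950 mm from the base axis. Payload 16.7 kg.
Tool frame: the origin (TCP) lies midway between the tips of the shut fingers; the grasp point (between the pads) lies 19 mm behind it; z points along the fingers, y is the direction in which the jaws open and shut (so a half turn about z gives the same grasp; the last joint's range is limited). The gripper opens to 94 mm and grips with 3 to 60 N. Pads are 16 mm wide; open, the fingers measure 119 mm over their backs; the gripper's body (75 mm by 177 mm) begins 78 mm behind the grasp point.
Start: joints at [-76.404, 24.414, 4.234, 92.017, -1.954, 63.644, -3.845], TCP at [254.629, 625.091, 205.467] pointing down, gripper open.
Joint ranges: [-163.25, 163.25], [-28.42, 122.38], [-70.27, 78.77], [12.13, 141.07], [-58.53, 238.53], [9.26, 117.41], [-156.51, 156.51]. Speed limits (degrees/s): [108.29, 108.29, 136.94, 136.94, 172.46, 172.46, 172.46].

### API

Orientations are given as a 3x3 rotation matrix whose columns are the frame's x, y, z axes.
In Python, from bench import monitor, vision, finish_job gives the robot as it stands. The module is installed in compiled form; this text tells all that it offers.
- The arm moves only by the tool send_rows, never from a script. Its argument "increments" is a list of rows, each an object of numbers: "x", "y", "z": the shift along the tool's x, y, z in units of 1000 mm (1.0 is 1000 mm); "wx", "wy", "wz": the turn, a rotation vector about the tool's x, y, z in units of 180 degrees (1.0 is 180 degrees); "claw": the opening, from -1 (shut) to 1 (fully open). A call has exactly 10 rows; each row is the pose to reach, as a shift and turn from the pose measured when the call began, along the tool's axes at that moment, turning the shorter way round; what a row does not reach only later rows make up. A row lasts 1/12 s, in which the tool goes at most 41.7 mm and 7.16 degrees, less where a joint would pass 70% of its speed; a pose out of reach is approached as far as the arm can. A call with a number of a shift or a turn outside -1 to 1 is refused whole. A call with a gripper value outside its range is refused whole. The fingers move at their own pace and stop on an object; "squeeze" is the grip in N (left out, the last holds). Time passes only in rows, so rows that repeat a pose let the fingers close, or fill a call up. It gives the time, the measured TCP pose, the force and the opening at its end, in the units of the state.
- monitor.read_state(): the state, without advancing time (a new reading comes with each control period).
- vision.get_image(name): name is "side" or "top"; returns the picture (400x640x3 uint8, blue, green, red); there is no depth.
- vision.camera_params(name): a dict with "vertical_fov" (degrees; the focal length in pixels is half the picture's height over the tangent of half this angle, whatever the lens; pixels are square), "cx", "cy" (the principal point, pixels), "origin" and "orientation" of the camera in the world. Camera axes: x right, y down, z forward; pixel columns grow to the right and rows downward; lengths in mm; the calibration is good to about 2 mm. A picture is of the moment at which its call begins. camera_params takes no time and is no camera call.
- finish_job(): hands the job in, once; it reports no verdict.
The state is a dict: "clock": time; "joints": joint angles; "qd": joint speeds; "joint_torque": joint torques, N m; "ee_pos": TCP position; "orientation": TCP orientation; "wrist_force": force on the tool from outside, world axes, zero at the start; "ft_torque": the same for the moment, N m; "opening": finger opening in mm.
Only numpy, scipy, OpenCV 4.12 (cv2) and the standard library are available. Lean on these libraries where they do the work, as an engineer would, in place of code of your own. Each camera call takes 0.05 s, during which the arm holds its last target. There are 200 camera calls.

### The job

Turn the six-die turret anticlockwise (seen from above), click by click, until die number 3 has just clicked past the red pawl and stands a little beyond the yellow pointer; die 1 is the orange one and the others are numbered in the order in which they come to the pointer after it. Then turn it back until it seats against the pawl, hold it there for a moment with a push of about 20 N on a die (never over 30 N, or the pawl suffers), and let go, leaving die 3 at the pointer. Leave the things lying around where they are.

Things in the scene. Friction and masses are not known exactly. Their poses are not given: they have to be found in the camera images.
- base: green round base bolted to the bench, 236 mm across, 33 mm high. Origin: centre of its underside, on the turret's vertical axis; z up. Its +x axis points to the yellow pointer (block 116 to 150 mm from the axis, top 56 mm above the bench), +y to the pawl.
- turret: metal disc 194 mm across, top face 60 mm above the bench, low hub (54 mm across) in the middle. Turns endlessly about the base's axis, stays where left. Origin on the axis, 35 mm above the bench. Six round posts (dies), 16 mm across, 45 mm high, on a circle of 85 mm radius; push any of them to turn it. Its +x axis passes through die 3; anticlockwise from there: 2 at 60 degrees, 1 at 120, 6, 5, 4.
- pawl_unit: pawl housing on the base's +y side, 50 x 45 mm, 62 mm high; origin and axes as the base. Its red spring pawl meets the rim teeth 103 mm from the axis. A set screw shifts the pawl up to 3 mm along the rim, differently each time and unmeasured, so the seat is up to 2 degrees before or after the exact pointer direction: find it by feel. A push on a die reaches the pawl at about 0.8 of its size.
- die1 (a point): centre of die 1 (the orange post), half-way up, 82 mm above the bench. The die 60 degrees clockwise of it (seen from above) is number 2, the next clockwise number 3, and so on.
- die3 (a point): centre of die 3 (steel), half-way up, 82 mm above the bench. At the start it is 70 to 230 degrees of anticlockwise turning short of the pointer.
- station (a point): fixed point at the pointer, 85 mm from the axis, where die 3's centre must stand, within 5 mm; axes as the base, +y is the way dies travel. Per die one rim tooth lifts the pawl over the last 15 degrees before the pointer (4 to 10 N push on a die) and clicks within 2 degrees of it; 5 to 20 degrees past has surely clicked. Turned clockwise, the tooth's square face stops hard on the pawl: the seat.
- handle: bystander: dark wooden umbrella handle, slightly bowed, 170 mm long, 22 mm thick, lying on the bench. Origin under its middle.
- jar: bystander: closed amber jar of rivets, 56 mm across, 75 mm high. Origin at the centre of its underside.
- driver: bystander: screwdriver with a red handle lying on the bench. Origin at its underside.

How it is judged:
By the outcome, as a careful person would: the job done as asked, in the order asked, and still so for the second after the job is handed in, with the robot touching nothing.
It also fails if it takes over 69 s, if anything falls off the work surface, if the arm or the gripper's body presses on something with over 40 N, if the wrist force passes 120 N, or if a joint passes its speed limit or range.

## Working session

There is one attempt and no reset: what is moved stays moved. The work goes in short steps, Python scripts to look and compute and a tool call to move; the robot and the scene stay as the last step left them, time stands still between calls to the robot, and variables do not carry over. Pictures are saved under pics/ and viewed, about 8 in all and at most 12, crops included, and the job is handed in when it is done.

Besides the shell and the picture viewer there is one more tool, called after "Request:" as name(argument=value, ...) on one line, values as JSON. send_rows: Moves the arm, as the interface text tells. Its arguments: {"type":"object","properties":{"increments":{"type":"array"},"squeeze":{"type":"number"}},"required":["increments"]}

```bash
mkdir -p pics
python3 - <<'E'
from bench import monitor, vision
import cv2
for n in("top","side"):
    p=vision.camera_params(n);print(n,p)
    cv2.imwrite(f"pics/{n}0.png",vision.get_image(n))
s=monitor.read_state();print(s)
E
```

```text
top {'vertical_fov': 50.201727959466574, 'cx': 321.20603896198156, 'cy': 204.1635204725466, 'origin': array([ 506.07476999,    1.76945078, 1096.2196654 ]), 'orientation': array([[-0.0034463 , -0.99779829,  0.06623218],
       [-0.99990553,  0.00431972,  0.01304856],
       [-0.01330593, -0.06618096, -0.99771891]])}
side {'vertical_fov': 53.06765386563829, 'cx': 316.944101225021, 'cy': 195.13881664251264, 'origin': array([466.79411785, 739.85010236, 858.96022669]), 'orientation': array([[-0.99443745, -0.0749934 ,  0.07396039],
       [-0.1052613 ,  0.73270809, -0.67235327],
       [-0.00376931, -0.67639844, -0.73652627]])}
{'clock': 0.1, 'joints': array([-76.40472608,  24.44442164,   4.23142288,  92.04644342,
        -1.95452943,  63.64351749,  -3.84403891]), 'qd': array([ 0.02765813, -0.09546402,  0.07152241, -0.06125408, -0.09770052,
       -0.01321619, -0.04932367]), 'joint_torque': array([ 6.98786956e-03, -9.37460589e+01,  3.67632844e+00, -4.55034971e+01,
       -4.86743543e-02,  1.68172130e-02, -6.40264716e-05]), 'ee_pos': array([254.49489021, 624.78056818, 204.88118638]), 'orientation': array([[-9.26117448e-01,  3.77235137e-01, -3.52303198e-04],
       [ 3.77235296e-01,  9.26116880e-01, -1.02765977e-03],
       [-6.13954361e-05, -1.08463485e-03, -9.99999410e-01]]), 'wrist_force': array([ 0.66188434, -0.28510922,  0.87306568]), 'ft_torque': array([-0.00264465,  0.01640934,  0.01855501]), 'opening': 94.05298920596972}
```

View pics/top0.png

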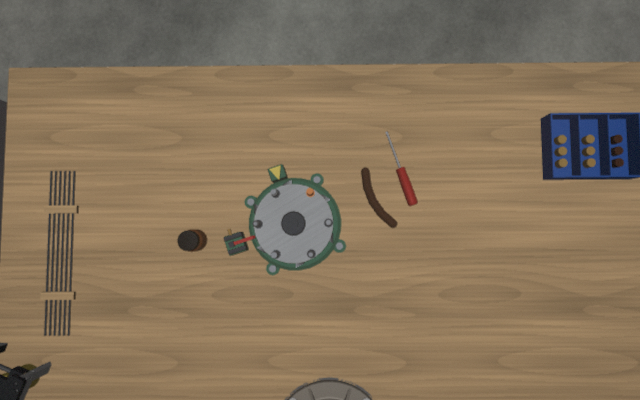

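View pics/side0.png

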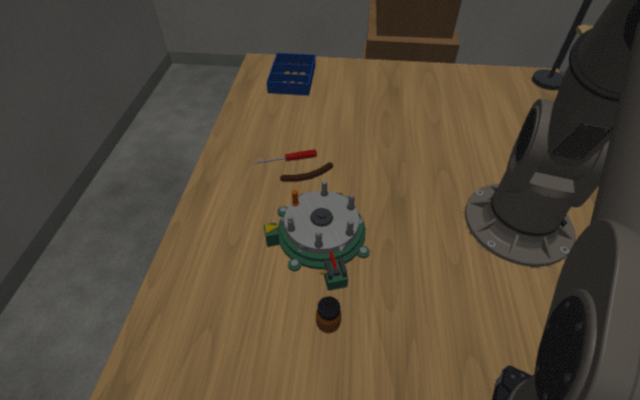

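```bash
cat > h.py <<'E'
import numpy as np
from bench import monitor, vision
def ray(n,u,v,z):
    p=vision.camera_params(n);f=200/np.tan(np.radians(p['vertical_fov']/2))
    d=p['orientation']@np.array([(u-p['cx'])/f,(v-p['cy'])/f,1]);o=p['origin']
    return o+d*(z-o[2])/d[2]
def proj(n,P):
    p=vision.camera_params(n);f=200/np.tan(np.radians(p['vertical_fov']/2))
    c=p['orientation'].T@(np.array(P)-p['origin']);return np.array([p['cx']+f*c[0]/c[2],p['cy']+f*c[1]/c[2]])
E
python3 - <<'E'
import cv2
a=cv2.imread("pics/top0.png")[155:285,220:350]
cv2.imwrite("pics/c1.png",cv2.resize(a,(598,598),interpolation=cv2.INTER_CUBIC))
E
```

```text
(no output)
```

View pics/c1.png

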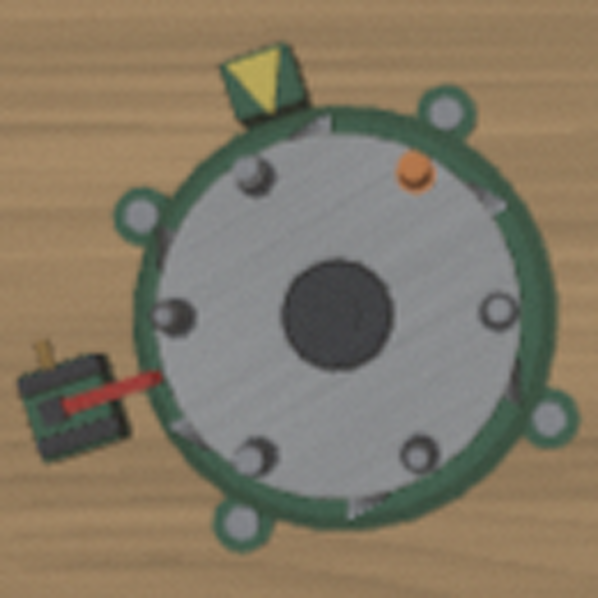

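Run:
```python
from h import *
def R(x,y,z): return ray("top",220+(x+.5)/4.6-.5,155+(y+.5)/4.6-.5,z)[:2]
hub=R(338,315,62);print("hub",hub)
D=[R(x,y,105) for x,y in [(415,168),(500,309),(421,457),(250,459),(169,317),(251,173)]]
m=np.mean(D,0);print("mean",m)
for d in D:
    for c in(m,): e=d-c;print(d.round(1),np.linalg.norm(e).round(1),np.degrees(np.arctan2(e[1],e[0])).round(1))
for nm,q in dict(pb=R(258,62,56),tip=R(268,113,56),pawl=R(160,378,60),pawlbase=R(50,410,62),
   ).items(): e=q-m;print(nm,q.round(1),np.linalg.norm(e).round(1),np.degrees(np.arctan2(e[1],e[0])).round(1))
rim=[R(x,y,33) for x,y in [(556,320),(135,315),(345,530),(345,105)]];print(np.mean(rim,0),rim)
for x,y in[(191,240),(365,172),(395,223),(388,135),(410,200)]: print(ray("top",x,y,10))
```

```text
hub [529.07381742  83.59051699]
mean [528.94698236  82.08625703]
[602.5  41.2] 84.1 -29.1
[530.8  -1.6] 83.7 -88.7
[456.7  38.4] 84.4 -148.8
[455.9 124.4] 84.4 149.9
[527.4 165.7] 83.6 91.0
[600.3 124.5] 83.0 30.7
pb [664.5 127. ] 142.8 18.3
tip [637.1 121.6] 115.1 20.1
pawl [496.3 177.7] 101.0 108.9
pawlbase [479.7 235.2] 160.8 107.8
[528.76446252  82.0409067 ] [array([526.57661613, -32.08353702]), array([530.13064708, 196.06614773]), array([414.20965329,  82.01227989]), array([644.1409336,  82.1687362])]
[488.1702273  347.84871897  10.        ]
[660.19373809 -96.40043625  10.        ]
[ 529.48315795 -171.07176717   10.        ]
[ 755.73753587 -156.4670789    10.        ]
[ 587.82147845 -210.02575079   10.        ]
```

```bash
cat >> h.py <<'E'
C=np.array([529,82.2])
def pt(a,r=85,z=75): a=np.radians(a);return [C[0]+r*np.cos(a),C[1]+r*np.sin(a),z]
def rows(W,h=108.5):
    s=monitor.read_state();p=np.array(s['ee_pos']);R=np.array(s['orientation'])
    from scipy.spatial.transform import Rotation as Ro
    c,q=np.cos(np.radians(h)),np.sin(np.radians(h))
    w=Ro.from_matrix(R.T@np.array([[c,q,0],[q,-c,0],[0,0,-1]])).as_rotvec()/np.pi
    print("t",round(s['clock'],2),"pos",p.round(1),"F",s['wrist_force'].round(1),"op",round(s['opening'],1),"w",w.round(4))
    for x in W: print((R.T@(np.array(x)-p)/1000).round(4))
E
python3 -c "
from h import *
rows([[480,250,205],[444,79,205]])"
```

```text
t 0.1 pos [254.5 624.8 204.9] F [ 0.7 -0.3  0.9] op 94.1 w [-3.000e-04  2.000e-04  2.741e-01]
[-3.502e-01 -2.620e-01  2.000e-04]
[-3.814e-01 -4.340e-01  4.000e-04]
```

Request:
send_rows(increments=[{"x": -0.035,"y": -0.026,"wz": 0.03,"claw": -1},{"x": -0.07,"y": -0.052,"wz": 0.06,"claw": -1},{"x": -0.105,"y": -0.079,"wz": 0.09,"claw": -1},{"x": -0.14,"y": -0.105,"wz": 0.12,"claw": -1},{"x": -0.175,"y": -0.131,"wz": 0.15,"claw": -1},{"x": -0.21,"y": -0.157,"wz": 0.18,"claw": -1},{"x": -0.245,"y": -0.183,"wz": 0.21,"claw": -1},{"x": -0.28,"y": -0.21,"wz": 0.24,"claw": -1},{"x": -0.315,"y": -0.236,"wz": 0.274,"claw": -1},{"x": -0.35,"y": -0.262,"wz": 0.274,"claw": -1}], squeeze=30)

```text
validation failed for argument at $.in...
```

```bash
python3 -c "
from h import *
rows([[444,79,205],[444,79,76]])"
```

```text
t 0.1 pos [254.5 624.8 204.9] F [ 0.7 -0.3  0.9] op 94.1 w [-3.000e-04  2.000e-04  2.741e-01]
[-3.814e-01 -4.340e-01  4.000e-04]
[-0.3814 -0.4338  0.1294]
```

Request:
send_rows(increments=[{"x": -0.035,"y": -0.026,"z": 0,"wx": 0,"wy": 0,"wz": 0.03,"claw": -1},{"x": -0.07,"y": -0.052,"z": 0,"wx": 0,"wy": 0,"wz": 0.06,"claw": -1},{"x": -0.105,"y": -0.079,"z": 0,"wx": 0,"wy": 0,"wz": 0.09,"claw": -1},{"x": -0.14,"y": -0.105,"z": 0,"wx": 0,"wy": 0,"wz": 0.12,"claw": -1},{"x": -0.175,"y": -0.131,"z": 0,"wx": 0,"wy": 0,"wz": 0.15,"claw": -1},{"x": -0.21,"y": -0.157,"z": 0,"wx": 0,"wy": 0,"wz": 0.18,"claw": -1},{"x": -0.245,"y": -0.183,"z": 0,"wx": 0,"wy": 0,"wz": 0.21,"claw": -1},{"x": -0.28,"y": -0.21,"z": 0,"wx": 0,"wy": 0,"wz": 0.24,"claw": -1},{"x": -0.315,"y": -0.236,"z": 0,"wx": 0,"wy": 0,"wz": 0.274,"claw": -1},{"x": -0.35,"y": -0.262,"z": 0,"wx": 0,"wy": 0,"wz": 0.274,"claw": -1}], squeeze=30)

```text
clock: 0.93
ee_pos: [469.5, 265.9, 205.2]
orientation: [[-0.311, 0.951, -0.0], [0.951, 0.311, -0.001], [-0.001, -0.001, -1.0]]
wrist_force: [0.6, 0.6, -0.2]
opening: 30.5
```

```bash
python3 -c "
from h import *
rows([[444,79,205],[444,79,76]])"
```

```text
t 0.93 pos [469.5 265.9 205.2] F [ 0.6  0.6 -0.2] op 30.5 w [-0.0002  0.0002 -0.0022]
[-0.1697 -0.0823  0.0004]
[-0.1696 -0.0822  0.1294]
```

Request:
send_rows(increments=[{"x": -0.034,"y": -0.016,"z": 0,"wx": 0,"wy": 0,"wz": 0,"claw": -1},{"x": -0.068,"y": -0.033,"z": 0,"wx": 0,"wy": 0,"wz": 0,"claw": -1},{"x": -0.102,"y": -0.049,"z": 0,"wx": 0,"wy": 0,"wz": 0,"claw": -1},{"x": -0.136,"y": -0.066,"z": 0,"wx": 0,"wy": 0,"wz": 0,"claw": -1},{"x": -0.17,"y": -0.082,"z": 0,"wx": 0,"wy": 0,"wz": 0,"claw": -1},{"x": -0.17,"y": -0.082,"z": 0,"wx": 0,"wy": 0,"wz": 0,"claw": -1},{"x": -0.17,"y": -0.082,"z": 0,"wx": 0,"wy": 0,"wz": 0,"claw": -1},{"x": -0.17,"y": -0.082,"z": 0.03,"wx": 0,"wy": 0,"wz": 0,"claw": -1},{"x": -0.17,"y": -0.082,"z": 0.06,"wx": 0,"wy": 0,"wz": 0,"claw": -1},{"x": -0.17,"y": -0.082,"z": 0.08,"wx": 0,"wy": 0,"wz": 0,"claw": -1}])

```text
clock: 1.77
ee_pos: [443.8, 79.6, 123.5]
orientation: [[-0.312, 0.95, -0.001], [0.95, 0.312, -0.001], [-0.001, -0.001, -1.0]]
wrist_force: [-0.5, 1.0, -0.5]
opening: 0.5
```

```bash
python3 -c "
from h import *
rows([pt(-178),pt(-178),pt(-174)]+[pt(a) for a in range(-170,-135,5)])"
```

```text
t 1.77 pos [443.8  79.6 123.5] F [-0.5  1.  -0.5] op 0.5 w [-0.0004  0.0003 -0.0018]
[-0.0004  0.0002  0.0485]
[-0.0004  0.0002  0.0485]
[-0.0061 -0.0013  0.0485]
[-0.012  -0.0023  0.0485]
[-0.0193 -0.003   0.0485]
[-0.0267 -0.0031  0.0485]
[-0.0341 -0.0026  0.0485]
[-0.0415 -0.0014  0.0485]
[-0.0486  0.0005  0.0485]
[-0.0556  0.0029  0.0485]
```

Request:
send_rows(increments=[{"x": 0,"y": 0,"z": 0.025,"wx": 0,"wy": 0,"wz": 0,"claw": -1},{"x": 0,"y": 0,"z": 0.048,"wx": 0,"wy": 0,"wz": 0,"claw": -1},{"x": -0.006,"y": -0.001,"z": 0.048,"wx": 0,"wy": 0,"wz": 0,"claw": -1},{"x": -0.012,"y": -0.002,"z": 0.048,"wx": 0,"wy": 0,"wz": 0,"claw": -1},{"x": -0.019,"y": -0.003,"z": 0.048,"wx": 0,"wy": 0,"wz": 0,"claw": -1},{"x": -0.0265,"y": -0.003,"z": 0.048,"wx": 0,"wy": 0,"wz": 0,"claw": -1},{"x": -0.034,"y": -0.0025,"z": 0.048,"wx": 0,"wy": 0,"wz": 0,"claw": -1},{"x": -0.0415,"y": -0.0015,"z": 0.048,"wx": 0,"wy": 0,"wz": 0,"claw": -1},{"x": -0.0485,"y": 0.0005,"z": 0.048,"wx": 0,"wy": 0,"wz": 0,"claw": -1},{"x": -0.0555,"y": 0.003,"z": 0.048,"wx": 0,"wy": 0,"wz": 0,"claw": -1}])

```text
clock: 2.6
ee_pos: [464.9, 27.4, 76.0]
orientation: [[-0.312, 0.95, 0.0], [0.95, 0.312, -0.0], [-0.0, 0.0, -1.0]]
wrist_force: [1.1, 4.6, 1.7]
opening: 0.6
```

```bash
python3 -c "
from h import *
rows([pt(a) for a in range(-136,-95,4)])"
```

```text
t 2.6 pos [464.9  27.4  76. ] F [1.1 4.6 1.7] op 0.6 w [ 0.      0.0002 -0.0018]
[-0.005   0.0015  0.001 ]
[-0.0102  0.0043  0.001 ]
[-0.0153  0.0074  0.001 ]
[-0.0201  0.0109  0.0011]
[-0.0246  0.0147  0.0011]
[-0.0289  0.0188  0.0011]
[-0.0329  0.0232  0.0011]
[-0.0366  0.0278  0.0011]
[-0.0399  0.0328  0.0011]
[-0.0429  0.0379  0.0011]
[-0.0455  0.0432  0.0011]
```

Request:
send_rows(increments=[{"x": -0.005,"y": 0.0015,"z": 0.001,"wx": 0,"wy": 0,"wz": 0,"claw": -1},{"x": -0.01,"y": 0.0043,"z": 0.001,"wx": 0,"wy": 0,"wz": 0,"claw": -1},{"x": -0.0153,"y": 0.0074,"z": 0.001,"wx": 0,"wy": 0,"wz": 0,"claw": -1},{"x": -0.02,"y": 0.011,"z": 0.001,"wx": 0,"wy": 0,"wz": 0,"claw": -1},{"x": -0.0246,"y": 0.0147,"z": 0.001,"wx": 0,"wy": 0,"wz": 0,"claw": -1},{"x": -0.029,"y": 0.019,"z": 0.001,"wx": 0,"wy": 0,"wz": 0,"claw": -1},{"x": -0.033,"y": 0.0232,"z": 0.001,"wx": 0,"wy": 0,"wz": 0,"claw": -1},{"x": -0.0366,"y": 0.028,"z": 0.001,"wx": 0,"wy": 0,"wz": 0,"claw": -1},{"x": -0.04,"y": 0.033,"z": 0.001,"wx": 0,"wy": 0,"wz": 0,"claw": -1},{"x": -0.043,"y": 0.038,"z": 0.001,"wx": 0,"wy": 0,"wz": 0,"claw": -1}])

```text
clock: 3.43
ee_pos: [514.9, -2.0, 75.0]
orientation: [[-0.312, 0.95, -0.0], [0.95, 0.312, -0.001], [-0.001, -0.0, -1.0]]
wrist_force: [-1.3, 0.4, 0.1]
opening: 0.3
```

```bash
python3 -c "
from h import *
rows([pt(a) for a in range(-96,-54,4)])"
```

```text
t 3.43 pos [514.9  -2.   75. ] F [-1.3  0.4  0.1] op 0.3 w [-0.0001  0.0002 -0.0019]
[-0.0019  0.0049 -0.    ]
[-0.0042  0.0104 -0.    ]
[-0.006  0.016 -0.   ]
[-0.0075  0.0217 -0.    ]
[-0.0085  0.0276 -0.    ]
[-0.0092  0.0335 -0.    ]
[-0.0094  0.0394 -0.    ]
[-0.0092  0.0453 -0.    ]
[-0.0086  0.0512 -0.    ]
[-0.0076  0.0571 -0.    ]
[-0.0062  0.0628 -0.    ]
```

Request:
send_rows(increments=[{"x": -0.002,"y": 0.005,"z": 0,"wx": 0,"wy": 0,"wz": 0,"claw": -1},{"x": -0.0042,"y": 0.0104,"z": 0,"wx": 0,"wy": 0,"wz": 0,"claw": -1},{"x": -0.006,"y": 0.016,"z": 0,"wx": 0,"wy": 0,"wz": 0,"claw": -1},{"x": -0.0075,"y": 0.0217,"z": 0,"wx": 0,"wy": 0,"wz": 0,"claw": -1},{"x": -0.0085,"y": 0.0276,"z": 0,"wx": 0,"wy": 0,"wz": 0,"claw": -1},{"x": -0.0092,"y": 0.0335,"z": 0,"wx": 0,"wy": 0,"wz": 0,"claw": -1},{"x": -0.0094,"y": 0.0394,"z": 0,"wx": 0,"wy": 0,"wz": 0,"claw": -1},{"x": -0.0092,"y": 0.0453,"z": 0,"wx": 0,"wy": 0,"wz": 0,"claw": -1},{"x": -0.0086,"y": 0.0512,"z": 0,"wx": 0,"wy": 0,"wz": 0,"claw": -1},{"x": -0.0076,"y": 0.057,"z": 0,"wx": 0,"wy": 0,"wz": 0,"claw": -1}])

```text
clock: 4.27
ee_pos: [568.9, 8.5, 74.5]
orientation: [[-0.312, 0.95, -0.006], [0.95, 0.312, -0.001], [0.001, -0.006, -1.0]]
wrist_force: [-26.1, -0.7, 18.6]
opening: 0.7
```

```bash
python3 -c "
from h import *
import cv2
i=vision.get_image('top')
cv2.imwrite('pics/c2.png',cv2.resize(i[155:285,220:350],(598,598),interpolation=cv2.INTER_CUBIC))
rows([pt(a) for a in range(-56,-15,4)])"
```

```text
t 4.32 pos [570.1   9.1  74.5] F [-14.6  -2.    3.4] op 0.5 w [-0.0015 -0.0003 -0.0017]
[ 0.0006  0.0069 -0.0005]
[ 0.0024  0.0125 -0.0006]
[ 0.0046  0.0181 -0.0006]
[ 0.0072  0.0234 -0.0006]
[ 0.0101  0.0285 -0.0006]
[ 0.0134  0.0335 -0.0007]
[ 0.017   0.0382 -0.0007]
[ 0.021   0.0426 -0.0007]
[ 0.0253  0.0467 -0.0007]
[ 0.0298  0.0505 -0.0007]
[ 0.0346  0.054  -0.0007]
```

View pics/c2.png

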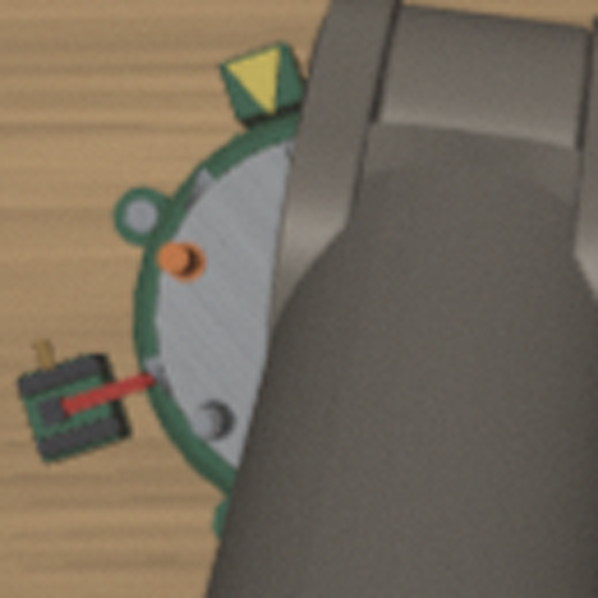

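```bash
python3 -c "
from h import *
rows([pt(a) for a in np.arange(-58,-37,2)])"
```

```text
t 4.32 pos [570.1   9.1  74.5] F [-14.6  -2.    3.4] op 0.5 w [-0.0015 -0.0003 -0.0017]
[-0.0002  0.004  -0.0005]
[ 0.0006  0.0069 -0.0005]
[ 0.0014  0.0097 -0.0006]
[ 0.0024  0.0125 -0.0006]
[ 0.0034  0.0153 -0.0006]
[ 0.0046  0.0181 -0.0006]
[ 0.0058  0.0207 -0.0006]
[ 0.0072  0.0234 -0.0006]
[ 0.0086  0.026  -0.0006]
[ 0.0101  0.0285 -0.0006]
[ 0.0117  0.031  -0.0006]
```

Request:
send_rows(increments=[{"x": 0,"y": 0.004,"z": -0.001,"wx": -0.001,"wy": 0,"wz": 0,"claw": -1},{"x": 0.0006,"y": 0.007,"z": -0.001,"wx": -0.001,"wy": 0,"wz": 0,"claw": -1},{"x": 0.0014,"y": 0.0097,"z": -0.001,"wx": -0.001,"wy": 0,"wz": 0,"claw": -1},{"x": 0.0024,"y": 0.0125,"z": -0.001,"wx": -0.001,"wy": 0,"wz": 0,"claw": -1},{"x": 0.0034,"y": 0.0153,"z": -0.001,"wx": -0.001,"wy": 0,"wz": 0,"claw": -1},{"x": 0.0046,"y": 0.018,"z": -0.001,"wx": -0.001,"wy": 0,"wz": 0,"claw": -1},{"x": 0.0058,"y": 0.0207,"z": -0.001,"wx": -0.001,"wy": 0,"wz": 0,"claw": -1},{"x": 0.0072,"y": 0.0234,"z": -0.001,"wx": -0.001,"wy": 0,"wz": 0,"claw": -1},{"x": 0.0086,"y": 0.026,"z": -0.001,"wx": -0.001,"wy": 0,"wz": 0,"claw": -1},{"x": 0.01,"y": 0.0285,"z": -0.001,"wx": -0.001,"wy": 0,"wz": 0,"claw": -1}])

```text
clock: 5.15
ee_pos: [594.4, 27.7, 75.4]
orientation: [[-0.312, 0.95, -0.001], [0.95, 0.312, 0.0], [0.001, -0.001, -1.0]]
wrist_force: [-1.3, -0.8, 0.3]
opening: 0.6
```

```bash
python3 -c "
from h import *
rows([pt(a) for a in np.arange(-37,-6,3)])"
```

```text
t 5.15 pos [594.4  27.7  75.4] F [-1.3 -0.8  0.3] op 0.6 w [-0.0004 -0.0002 -0.0017]
[0.0024 0.0034 0.0004]
[0.0051 0.007  0.0004]
[0.0079 0.0104 0.0004]
[0.0109 0.0137 0.0004]
[0.0141 0.0168 0.0004]
[0.0174 0.0198 0.0004]
[0.0209 0.0226 0.0004]
[0.0245 0.0252 0.0004]
[0.0282 0.0276 0.0004]
[0.0321 0.0298 0.0004]
[0.0361 0.0318 0.0004]
```

Request:
send_rows(increments=[{"x": 0.0024,"y": 0.0034,"z": 0,"wx": 0,"wy": 0,"wz": 0,"claw": -1},{"x": 0.0051,"y": 0.007,"z": 0,"wx": 0,"wy": 0,"wz": 0,"claw": -1},{"x": 0.0079,"y": 0.0104,"z": 0,"wx": 0,"wy": 0,"wz": 0,"claw": -1},{"x": 0.0109,"y": 0.0137,"z": 0,"wx": 0,"wy": 0,"wz": 0,"claw": -1},{"x": 0.0141,"y": 0.0168,"z": 0,"wx": 0,"wy": 0,"wz": 0,"claw": -1},{"x": 0.0174,"y": 0.0198,"z": 0,"wx": 0,"wy": 0,"wz": 0,"claw": -1},{"x": 0.0209,"y": 0.0226,"z": 0,"wx": 0,"wy": 0,"wz": 0,"claw": -1},{"x": 0.0245,"y": 0.0252,"z": 0,"wx": 0,"wy": 0,"wz": 0,"claw": -1},{"x": 0.0282,"y": 0.0276,"z": 0,"wx": 0,"wy": 0,"wz": 0,"claw": -1},{"x": 0.032,"y": 0.0298,"z": 0,"wx": 0,"wy": 0,"wz": 0,"claw": -1}])

```text
clock: 5.98
ee_pos: [612.9, 67.8, 75.4]
orientation: [[-0.312, 0.95, -0.001], [0.95, 0.312, 0.0], [0.001, -0.001, -1.0]]
wrist_force: [0.3, -2.3, -0.1]
opening: 0.6
```

```bash
python3 -c "
from h import *
e=monitor.read_state()['ee_pos'][:2]-C; print(np.degrees(np.arctan2(e[1],e[0])),np.hypot(*e))
rows([pt(a) for a in np.arange(-8.5,8,1.5)])"
```

```text
-9.757270823002424 85.11990916662043
t 5.98 pos [612.9  67.8  75.4] F [ 0.3 -2.3 -0.1] op 0.6 w [-0.0004 -0.0002 -0.0017]
[0.0017 0.0008 0.0004]
[0.0037 0.0017 0.0004]
[0.0057 0.0026 0.0004]
[0.0078 0.0035 0.0004]
[0.0099 0.0043 0.0004]
[0.012  0.0051 0.0004]
[0.0141 0.0058 0.0004]
[0.0162 0.0064 0.0004]
[0.0183 0.007  0.0004]
[0.0205 0.0076 0.0004]
[0.0227 0.008  0.0004]
```

Request:
send_rows(increments=[{"x": 0.0017,"y": 0.0008,"z": 0,"wx": 0,"wy": 0,"wz": 0,"claw": -1},{"x": 0.0037,"y": 0.0017,"z": 0,"wx": 0,"wy": 0,"wz": 0,"claw": -1},{"x": 0.0057,"y": 0.0026,"z": 0,"wx": 0,"wy": 0,"wz": 0,"claw": -1},{"x": 0.0078,"y": 0.0035,"z": 0,"wx": 0,"wy": 0,"wz": 0,"claw": -1},{"x": 0.0099,"y": 0.0043,"z": 0,"wx": 0,"wy": 0,"wz": 0,"claw": -1},{"x": 0.012,"y": 0.0051,"z": 0,"wx": 0,"wy": 0,"wz": 0,"claw": -1},{"x": 0.014,"y": 0.0058,"z": 0,"wx": 0,"wy": 0,"wz": 0,"claw": -1},{"x": 0.0162,"y": 0.0064,"z": 0,"wx": 0,"wy": 0,"wz": 0,"claw": -1},{"x": 0.0183,"y": 0.007,"z": 0,"wx": 0,"wy": 0,"wz": 0,"claw": -1},{"x": 0.0205,"y": 0.0076,"z": 0,"wx": 0,"wy": 0,"wz": 0,"claw": -1}])

```text
clock: 6.82
ee_pos: [612.9, 86.5, 75.3]
orientation: [[-0.31, 0.951, -0.003], [0.951, 0.31, -0.003], [-0.002, -0.004, -1.0]]
wrist_force: [-5.2, -15.7, 5.2]
opening: 0.1
```

```bash
python3 -c "
from h import *
e=monitor.read_state()['ee_pos'][:2]-C; print(np.degrees(np.arctan2(e[1],e[0])),np.hypot(*e))
rows([pt(a) for a in np.arange(6,16,1)])"
```

```text
2.922864714364904 83.99576975787772
t 6.82 pos [612.9  86.5  75.3] F [ -5.2 -15.7   5.2] op 0.1 w [-0.0012  0.0005 -0.0025]
[0.0042 0.002  0.0003]
[0.0056 0.0023 0.0003]
[0.0071 0.0026 0.0003]
[0.0085 0.0029 0.0003]
[0.01   0.0031 0.0003]
[0.0115 0.0033 0.0003]
[0.013  0.0034 0.0003]
[0.0144 0.0036 0.0003]
[0.0159 0.0037 0.0003]
[0.0174 0.0038 0.0003]
```

Request:
send_rows(increments=[{"x": 0.0042,"y": 0.002,"z": 0,"wx": -0.001,"wy": 0,"wz": 0,"claw": -1},{"x": 0.005,"y": 0.0022,"z": 0,"wx": -0.001,"wy": 0,"wz": 0,"claw": -1},{"x": 0.006,"y": 0.0024,"z": 0,"wx": -0.001,"wy": 0,"wz": 0,"claw": -1},{"x": 0.007,"y": 0.0026,"z": 0,"wx": -0.001,"wy": 0,"wz": 0,"claw": -1},{"x": 0.008,"y": 0.0028,"z": 0,"wx": -0.001,"wy": 0,"wz": 0,"claw": -1},{"x": 0.009,"y": 0.003,"z": 0,"wx": -0.001,"wy": 0,"wz": 0,"claw": -1},{"x": 0.01,"y": 0.0031,"z": 0,"wx": -0.001,"wy": 0,"wz": 0,"claw": -1},{"x": 0.011,"y": 0.0032,"z": 0,"wx": -0.001,"wy": 0,"wz": 0,"claw": -1},{"x": 0.012,"y": 0.0033,"z": 0,"wx": -0.001,"wy": 0,"wz": 0,"claw": -1},{"x": 0.013,"y": 0.0034,"z": 0,"wx": -0.001,"wy": 0,"wz": 0,"claw": -1}])

```text
clock: 7.65
ee_pos: [612.1, 100.0, 75.3]
orientation: [[-0.31, 0.951, 0.0], [0.951, 0.31, -0.002], [-0.002, -0.001, -1.0]]
wrist_force: [-1.3, -1.6, 0.4]
opening: 0.9
```

```bash
python3 -c "
from h import *
import cv2
e=monitor.read_state()['ee_pos'][:2]-C; print(np.degrees(np.arctan2(e[1],e[0])),np.hypot(*e))
i=vision.get_image('side');cv2.imwrite('pics/s2.png',cv2.resize(i[160:310,240:400],(640,600),interpolation=cv2.INTER_CUBIC))
rows([pt(a) for a in np.arange(12,18,1)]+[pt(8),pt(8,85,140)])"
```

```text
12.080547166644738 84.94281434125422
t 7.7 pos [612.  100.2  75.3] F [-0.1 -0.3 -0.3] op 0.2 w [-0.0002  0.0005 -0.0024]
[-0.0004 -0.      0.0003]
[0.0011 0.0001 0.0003]
[0.0026 0.0002 0.0003]
[0.0041 0.0003 0.0003]
[0.0055 0.0004 0.0003]
[0.007  0.0004 0.0003]
[-0.0063 -0.0009  0.0003]
[-0.0064 -0.0009 -0.0647]
```

View pics/s2.png

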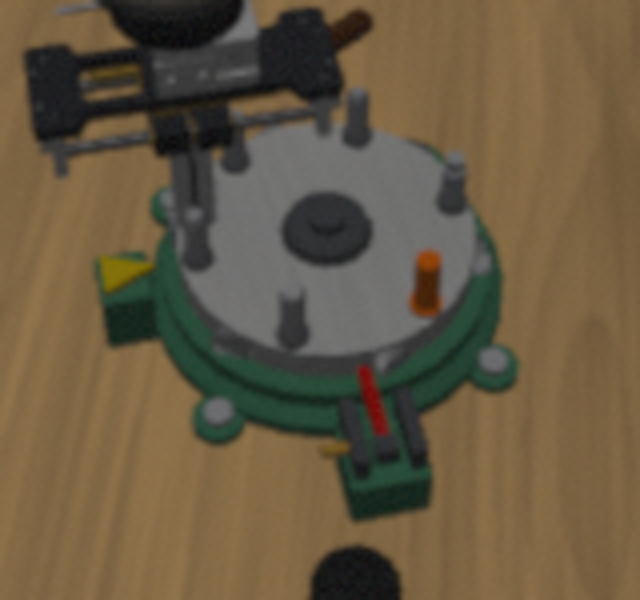

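Run:
```python
from h import *
def R(x,y,z): return ray("side",240+x/4-.375,160+y/4-.375,z)[:2]
for x,y,z in[(428,256,105),(425,308,60),(195,213,105),(198,265,60),(292,288,105),(292,342,60),(455,157,105),(452,208,60),(357,93,105),(357,143,60),(327,228,62),(155,268,56)]:
    q=R(x,y,z);e=q-C;print(q.round(1),np.hypot(*e).round(1),np.degrees(np.arctan2(e[1],e[0])).round(1))
```

```text
[461.9 136.6] 86.3 141.0
[461.2 141.7] 90.2 138.7
[606.1 117.6] 84.8 24.6
[605.9 122.7] 87.0 27.8
[540.3 168.8] 87.3 82.5
[540.1 175.6] 94.0 83.2
[449.4  55. ] 84.2 -161.1
[448.3  59.1] 84.0 -164.0
[515.9   4.9] 78.4 -99.6
[514.8   8.1] 75.5 -100.8
[527.6  85.9] 3.9 111.4
[633.4 124.8] 112.8 22.2
```

Request:
send_rows(increments=[{"x": 0.001,"y": 0,"z": 0,"wx": 0,"wy": 0,"wz": 0,"claw": -1},{"x": 0.002,"y": 0,"z": 0,"wx": 0,"wy": 0,"wz": 0,"claw": -1},{"x": 0.003,"y": 0,"z": 0,"wx": 0,"wy": 0,"wz": 0,"claw": -1},{"x": 0.004,"y": 0,"z": 0,"wx": 0,"wy": 0,"wz": 0,"claw": -1},{"x": 0.005,"y": 0.0003,"z": 0,"wx": 0,"wy": 0,"wz": 0,"claw": -1},{"x": 0.006,"y": 0.0003,"z": 0,"wx": 0,"wy": 0,"wz": 0,"claw": -1},{"x": 0.007,"y": 0.0004,"z": 0,"wx": 0,"wy": 0,"wz": 0,"claw": -1},{"x": 0.008,"y": 0.0004,"z": 0,"wx": 0,"wy": 0,"wz": 0,"claw": -1},{"x": 0.008,"y": 0.0004,"z": 0,"wx": 0,"wy": 0,"wz": 0,"claw": -1},{"x": 0.008,"y": 0.0004,"z": 0,"wx": 0,"wy": 0,"wz": 0,"claw": -1}])

```text
clock: 8.53
ee_pos: [610.0, 108.3, 75.3]
orientation: [[-0.31, 0.951, 0.0], [0.951, 0.31, -0.001], [-0.001, -0.0, -1.0]]
wrist_force: [-0.2, -0.5, -0.3]
opening: 0.3
```

```bash
python3 -c "
from h import *
e=monitor.read_state()['ee_pos'][:2]-C; print(np.degrees(np.arctan2(e[1],e[0])),np.hypot(*e))
rows([pt(10),pt(10,85,150),pt(54,85,150)])"
```

```text
17.838020828728105 85.10273591852742
t 8.53 pos [610.  108.3  75.3] F [-0.2 -0.5 -0.3] op 0.3 w [-0.0001  0.0004 -0.0023]
[-0.0116 -0.0009  0.0003]
[-0.0117 -0.001  -0.0747]
[ 0.0501 -0.0163 -0.0748]
```

Request:
send_rows(increments=[{"x": -0.006,"y": 0,"z": 0,"wx": 0,"wy": 0,"wz": 0,"claw": -1},{"x": -0.011,"y": 0,"z": 0,"wx": 0,"wy": 0,"wz": 0,"claw": -1},{"x": -0.011,"y": 0,"z": -0.025,"wx": 0,"wy": 0,"wz": 0,"claw": -1},{"x": -0.011,"y": 0,"z": -0.05,"wx": 0,"wy": 0,"wz": 0,"claw": -1},{"x": -0.011,"y": 0,"z": -0.075,"wx": 0,"wy": 0,"wz": 0,"claw": -1},{"x": 0.01,"y": -0.005,"z": -0.075,"wx": 0,"wy": 0,"wz": 0,"claw": -1},{"x": 0.03,"y": -0.01,"z": -0.075,"wx": 0,"wy": 0,"wz": 0,"claw": -1},{"x": 0.05,"y": -0.016,"z": -0.075,"wx": 0,"wy": 0,"wz": 0,"claw": -1},{"x": 0.05,"y": -0.016,"z": -0.075,"wx": 0,"wy": 0,"wz": 0,"claw": -1},{"x": 0.05,"y": -0.016,"z": -0.075,"wx": 0,"wy": 0,"wz": 0,"claw": -1}])

```text
clock: 9.37
ee_pos: [579.1, 151.4, 150.4]
orientation: [[-0.312, 0.95, 0.0], [0.95, 0.312, -0.001], [-0.001, -0.0, -1.0]]
wrist_force: [-0.5, -0.2, 1.5]
opening: 0.4
```

```bash
python3 -c "
from h import *
import cv2
i=vision.get_image('side');cv2.imwrite('pics/s3.png',cv2.resize(i[160:310,240:400],(640,600),interpolation=cv2.INTER_CUBIC))
rows([pt(54),pt(50),pt(46),pt(44),pt(42)])"
```

```text
t 9.42 pos [579.5 150.5 150.4] F [-0.6 -0.4 -0.8] op 0.7 w [ 0.      0.0005 -0.0023]
[ 0.0008 -0.0004  0.0754]
[-0.0041  0.0029  0.0754]
[-0.0093  0.0059  0.0754]
[-0.0119  0.0072  0.0754]
[-0.0146  0.0085  0.0754]
```

View pics/s3.png

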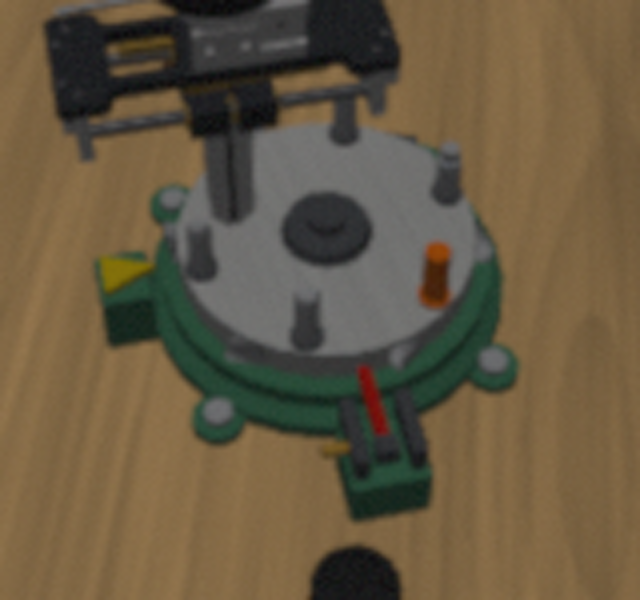

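Request:
send_rows(increments=[{"x": 0,"y": 0,"z": 0.025,"wx": 0,"wy": 0,"wz": 0,"claw": -1},{"x": 0,"y": 0,"z": 0.05,"wx": 0,"wy": 0,"wz": 0,"claw": -1},{"x": 0,"y": 0,"z": 0.075,"wx": 0,"wy": 0,"wz": 0,"claw": -1},{"x": 0,"y": 0,"z": 0.075,"wx": 0,"wy": 0,"wz": 0,"claw": -1},{"x": -0.002,"y": 0.0015,"z": 0.075,"wx": 0,"wy": 0,"wz": 0,"claw": -1},{"x": -0.004,"y": 0.003,"z": 0.075,"wx": 0,"wy": 0,"wz": 0,"claw": -1},{"x": -0.007,"y": 0.0045,"z": 0.075,"wx": 0,"wy": 0,"wz": 0,"claw": -1},{"x": -0.0093,"y": 0.006,"z": 0.075,"wx": 0,"wy": 0,"wz": 0,"claw": -1},{"x": -0.012,"y": 0.0072,"z": 0.075,"wx": 0,"wy": 0,"wz": 0,"claw": -1},{"x": -0.0146,"y": 0.0085,"z": 0.075,"wx": 0,"wy": 0,"wz": 0,"claw": -1}])

```text
clock: 10.25
ee_pos: [592.7, 139.0, 76.1]
orientation: [[-0.31, 0.951, 0.001], [0.951, 0.31, -0.001], [-0.001, 0.001, -1.0]]
wrist_force: [-2.3, 3.6, 1.1]
opening: 0.5
```

```bash
python3 -c "
from h import *
e=monitor.read_state()['ee_pos'][:2]-C; print(np.degrees(np.arctan2(e[1],e[0])),np.hypot(*e))
rows([pt(a) for a in range(42,30,-1)])"
```

```text
41.69048609165218 85.3610036037255
t 10.25 pos [592.7 139.   76.1] F [-2.3  3.6  1.1] op 0.5 w [ 0.0003  0.0004 -0.0023]
[ 0.0003 -0.0005  0.0011]
[-0.0011  0.0001  0.0011]
[-0.0025  0.0006  0.0011]
[-0.0038  0.0012  0.0011]
[-0.0052  0.0017  0.0011]
[-0.0066  0.0022  0.0011]
[-0.008   0.0027  0.0011]
[-0.0094  0.0031  0.0011]
[-0.0109  0.0035  0.0011]
[-0.0123  0.0039  0.0011]
[-0.0137  0.0043  0.0011]
[-0.0152  0.0046  0.0011]
```

Request:
send_rows(increments=[{"x": -0.001,"y": 0,"z": 0.001,"wx": 0,"wy": 0,"wz": 0,"claw": -1},{"x": -0.0018,"y": 0.0003,"z": 0.001,"wx": 0,"wy": 0,"wz": 0,"claw": -1},{"x": -0.0025,"y": 0.0006,"z": 0.001,"wx": 0,"wy": 0,"wz": 0,"claw": -1},{"x": -0.0032,"y": 0.0009,"z": 0.001,"wx": 0,"wy": 0,"wz": 0,"claw": -1},{"x": -0.0038,"y": 0.0012,"z": 0.001,"wx": 0,"wy": 0,"wz": 0,"claw": -1},{"x": -0.0045,"y": 0.0014,"z": 0.001,"wx": 0,"wy": 0,"wz": 0,"claw": -1},{"x": -0.0052,"y": 0.0017,"z": 0.001,"wx": 0,"wy": 0,"wz": 0,"claw": -1},{"x": -0.006,"y": 0.002,"z": 0.001,"wx": 0,"wy": 0,"wz": 0,"claw": -1},{"x": -0.0066,"y": 0.0022,"z": 0.001,"wx": 0,"wy": 0,"wz": 0,"claw": -1},{"x": -0.0073,"y": 0.0025,"z": 0.001,"wx": 0,"wy": 0,"wz": 0,"claw": -1}])

```text
clock: 11.08
ee_pos: [597.3, 132.8, 75.1]
orientation: [[-0.31, 0.951, 0.001], [0.951, 0.31, -0.001], [-0.001, 0.001, -1.0]]
wrist_force: [-1.5, 1.0, 0.2]
opening: 0.5
```

```bash
python3 -c "
from h import *
e=monitor.read_state()['ee_pos'][:2]-C; print(np.degrees(np.arctan2(e[1],e[0])),np.hypot(*e))
rows([pt(a) for a in range(38,28,-1)])"
```

```text
36.49985922454618 84.9937793705512
t 11.08 pos [597.3 132.8  75.1] F [-1.5  1.   0.2] op 0.5 w [ 0.0003  0.0004 -0.0023]
[ 0.0021 -0.0007  0.0001]
[ 0.0007 -0.0002  0.0001]
[-0.0007  0.0002  0.0001]
[-0.0021  0.0007  0.0001]
[-0.0035  0.0011  0.0001]
[-0.005   0.0015  0.0001]
[-0.0064  0.0019  0.0001]
[-0.0079  0.0022  0.0001]
[-0.0093  0.0025  0.0001]
[-0.0108  0.0028  0.0001]
```

Request:
send_rows(increments=[{"x": -0.0004,"y": 0.0001,"z": 0,"wx": 0,"wy": 0,"wz": 0,"claw": -1},{"x": -0.0008,"y": 0.0002,"z": 0,"wx": 0,"wy": 0,"wz": 0,"claw": -1},{"x": -0.0012,"y": 0.0004,"z": 0,"wx": 0,"wy": 0,"wz": 0,"claw": -1},{"x": -0.0016,"y": 0.0005,"z": 0,"wx": 0,"wy": 0,"wz": 0,"claw": -1},{"x": -0.002,"y": 0.0006,"z": 0,"wx": 0,"wy": 0,"wz": 0,"claw": -1},{"x": -0.0024,"y": 0.0008,"z": 0,"wx": 0,"wy": 0,"wz": 0,"claw": -1},{"x": -0.0028,"y": 0.0009,"z": 0,"wx": 0,"wy": 0,"wz": 0,"claw": -1},{"x": -0.0032,"y": 0.001,"z": 0,"wx": 0,"wy": 0,"wz": 0,"claw": -1},{"x": -0.0036,"y": 0.0011,"z": 0,"wx": 0,"wy": 0,"wz": 0,"claw": -1},{"x": -0.004,"y": 0.0012,"z": 0,"wx": 0,"wy": 0,"wz": 0,"claw": -1}])

```text
clock: 11.92
ee_pos: [599.7, 129.3, 75.1]
orientation: [[-0.31, 0.951, 0.001], [0.951, 0.31, -0.001], [-0.001, 0.001, -1.0]]
wrist_force: [-1.0, -0.1, -0.2]
opening: 0.4
```

```bash
python3 -c "
from h import *
e=monitor.read_state()['ee_pos'][:2]-C; print(np.degrees(np.arctan2(e[1],e[0])),np.hypot(*e))
rows([pt(a) for a in range(34,27,-1)])"
```

```text
33.65821014742219 84.97090812215768
t 11.92 pos [599.7 129.3  75.1] F [-1.  -0.1 -0.2] op 0.4 w [ 0.0003  0.0004 -0.0023]
[ 0.0005 -0.0001  0.0001]
[-0.0009  0.0003  0.0001]
[-0.0024  0.0007  0.0001]
[-0.0038  0.001   0.0001]
[-0.0053  0.0013  0.0001]
[-0.0067  0.0016  0.0001]
[-0.0082  0.0019  0.0001]
```

Request:
send_rows(increments=[{"x": -0.0003,"y": 0.0001,"z": 0,"wx": 0,"wy": 0,"wz": 0,"claw": -1},{"x": -0.0006,"y": 0.0002,"z": 0,"wx": 0,"wy": 0,"wz": 0,"claw": -1},{"x": -0.0009,"y": 0.0003,"z": 0,"wx": 0,"wy": 0,"wz": 0,"claw": -1},{"x": -0.0012,"y": 0.0004,"z": 0,"wx": 0,"wy": 0,"wz": 0,"claw": -1},{"x": -0.0015,"y": 0.0005,"z": 0,"wx": 0,"wy": 0,"wz": 0,"claw": -1},{"x": -0.0018,"y": 0.0005,"z": 0,"wx": 0,"wy": 0,"wz": 0,"claw": -1},{"x": -0.0021,"y": 0.0006,"z": 0,"wx": 0,"wy": 0,"wz": 0,"claw": -1},{"x": -0.0024,"y": 0.0007,"z": 0,"wx": 0,"wy": 0,"wz": 0,"claw": -1},{"x": -0.0027,"y": 0.0008,"z": 0,"wx": 0,"wy": 0,"wz": 0,"claw": -1},{"x": -0.003,"y": 0.0009,"z": 0,"wx": 0,"wy": 0,"wz": 0,"claw": -1}])

```text
clock: 12.75
ee_pos: [601.1, 127.1, 75.0]
orientation: [[-0.311, 0.951, 0.0], [0.951, 0.311, -0.001], [-0.001, 0.0, -1.0]]
wrist_force: [-4.9, 3.3, 3.1]
opening: 0.6
```

```bash
python3 -c "
from h import *
e=monitor.read_state()['ee_pos'][:2]-C; print(np.degrees(np.arctan2(e[1],e[0])),np.hypot(*e))
rows([pt(a) for a in range(31,25,-1)])"
```

```text
31.91827789775424 84.9716030484318
t 12.75 pos [601.1 127.1  75. ] F [-4.9  3.3  3.1] op 0.6 w [ 0.0001  0.0002 -0.0022]
[-0.0013  0.0003  0.    ]
[-0.0028  0.0007  0.    ]
[-0.0042  0.001   0.    ]
[-0.0057  0.0012  0.    ]
[-0.0071  0.0015  0.    ]
[-0.0086  0.0017  0.    ]
```

Request:
send_rows(increments=[{"x": -0.0003,"y": 0,"z": 0,"wx": 0,"wy": 0,"wz": 0,"claw": -1},{"x": -0.0005,"y": 0,"z": 0,"wx": 0,"wy": 0,"wz": 0,"claw": -1},{"x": -0.0007,"y": 0,"z": 0,"wx": 0,"wy": 0,"wz": 0,"claw": -1},{"x": -0.0009,"y": 0,"z": 0,"wx": 0,"wy": 0,"wz": 0,"claw": -1},{"x": -0.0011,"y": 0,"z": 0,"wx": 0,"wy": 0,"wz": 0,"claw": -1},{"x": -0.0012,"y": 0,"z": 0,"wx": 0,"wy": 0,"wz": 0,"claw": -1},{"x": -0.0012,"y": 0,"z": 0,"wx": 0,"wy": 0,"wz": 0,"claw": -1},{"x": -0.0012,"y": 0,"z": 0,"wx": 0,"wy": 0,"wz": 0,"claw": -1},{"x": -0.0012,"y": 0,"z": 0,"wx": 0,"wy": 0,"wz": 0,"claw": -1},{"x": -0.0012,"y": 0,"z": 0,"wx": 0,"wy": 0,"wz": 0,"claw": -1}])

```text
clock: 13.58
ee_pos: [601.2, 127.0, 75.0]
orientation: [[-0.311, 0.95, -0.0], [0.95, 0.311, 0.0], [0.0, 0.0, -1.0]]
wrist_force: [-4.0, 5.8, 2.4]
opening: 0.5
```

```bash
python3 -c "
from h import *
s=monitor.read_state();e=s['ee_pos'][:2]-C; print(np.degrees(np.arctan2(e[1],e[0])),np.hypot(*e),s['ee_pos'],s['wrist_force'],s['orientation'][:2,:2].T@s['wrist_force'][:2])"
```

```text
31.794536686134037 84.93747803338002 [601.19200944 126.9514128   75.0491848 ] [-4.01315242  5.82856765  2.35581289] [ 6.7884323  -1.99869306]
```

Request:
send_rows(increments=[{"x": -0.0012,"y": 0,"z": 0,"wx": 0,"wy": 0,"wz": 0,"claw": -1},{"x": -0.0014,"y": 0,"z": 0,"wx": 0,"wy": 0,"wz": 0,"claw": -1},{"x": -0.0016,"y": 0,"z": 0,"wx": 0,"wy": 0,"wz": 0,"claw": -1},{"x": -0.0018,"y": 0,"z": 0,"wx": 0,"wy": 0,"wz": 0,"claw": -1},{"x": -0.002,"y": 0,"z": 0,"wx": 0,"wy": 0,"wz": 0,"claw": -1},{"x": -0.0022,"y": 0,"z": 0,"wx": 0,"wy": 0,"wz": 0,"claw": -1},{"x": -0.0022,"y": 0,"z": 0,"wx": 0,"wy": 0,"wz": 0,"claw": -1},{"x": -0.0022,"y": 0,"z": 0,"wx": 0,"wy": 0,"wz": 0,"claw": -1},{"x": -0.0022,"y": 0,"z": 0,"wx": 0,"wy": 0,"wz": 0,"claw": -1},{"x": -0.0022,"y": 0,"z": 0,"wx": 0,"wy": 0,"wz": 0,"claw": -1}])

```text
clock: 14.42
ee_pos: [601.3, 126.6, 75.1]
orientation: [[-0.313, 0.95, -0.001], [0.95, 0.313, 0.002], [0.002, -0.0, -1.0]]
wrist_force: [-6.6, 9.6, 4.5]
opening: 0.1
```

```bash
python3 -c "
from h import *
s=monitor.read_state();e=s['ee_pos'][:2]-C; print(np.degrees(np.arctan2(e[1],e[0])),np.hypot(*e),s['ee_pos'],s['wrist_force'],s['orientation'][:2,:2].T@s['wrist_force'][:2])"
```

```text
31.58280167925277 84.8438697189402 [601.27715032 126.6352987   75.06913314] [-6.64273987  9.64145888  4.48725246] [11.23519805 -3.29443863]
```

Request:
send_rows(increments=[{"x": -0.002,"y": 0,"z": 0,"wx": 0,"wy": 0,"wz": 0,"claw": -1},{"x": -0.0023,"y": 0,"z": 0,"wx": 0,"wy": 0,"wz": 0,"claw": -1},{"x": -0.0026,"y": 0,"z": 0,"wx": 0,"wy": 0,"wz": 0,"claw": -1},{"x": -0.0029,"y": 0,"z": 0,"wx": 0,"wy": 0,"wz": 0,"claw": -1},{"x": -0.0031,"y": 0,"z": 0,"wx": 0,"wy": 0,"wz": 0,"claw": -1},{"x": -0.0033,"y": 0,"z": 0,"wx": 0,"wy": 0,"wz": 0,"claw": -1},{"x": -0.0033,"y": 0,"z": 0,"wx": 0,"wy": 0,"wz": 0,"claw": -1},{"x": -0.0033,"y": 0,"z": 0,"wx": 0,"wy": 0,"wz": 0,"claw": -1},{"x": -0.0033,"y": 0,"z": 0,"wx": 0,"wy": 0,"wz": 0,"claw": -1},{"x": -0.0033,"y": 0,"z": 0,"wx": 0,"wy": 0,"wz": 0,"claw": -1}])

```text
clock: 15.25
ee_pos: [601.4, 126.4, 75.1]
orientation: [[-0.315, 0.949, -0.003], [0.949, 0.315, 0.005], [0.005, -0.001, -1.0]]
wrist_force: [-8.7, 14.2, 5.1]
opening: 0.4
```

```bash
python3 -c "
from h import *
s=monitor.read_state();e=s['ee_pos'][:2]-C; print(np.degrees(np.arctan2(e[1],e[0])),np.hypot(*e),s['ee_pos'],s['wrist_force'],s['orientation'][:2,:2].T@s['wrist_force'][:2])"
```

```text
31.396339850313083 84.76475878305891 [601.35384851 126.35863377  75.07032952] [-8.71522083 14.23277869  5.13508105] [16.25252711 -3.79134233]
```

Request:
send_rows(increments=[{"x": -0.0032,"y": 0,"z": 0,"wx": 0,"wy": 0,"wz": 0,"claw": -1},{"x": -0.0035,"y": 0,"z": 0,"wx": 0,"wy": 0,"wz": 0,"claw": -1},{"x": -0.0037,"y": 0,"z": 0,"wx": 0,"wy": 0,"wz": 0,"claw": -1},{"x": -0.0039,"y": 0,"z": 0,"wx": 0,"wy": 0,"wz": 0,"claw": -1},{"x": -0.004,"y": 0,"z": 0,"wx": 0,"wy": 0,"wz": 0,"claw": -1},{"x": -0.004,"y": 0,"z": 0,"wx": 0,"wy": 0,"wz": 0,"claw": -1},{"x": -0.004,"y": 0,"z": 0,"wx": 0,"wy": 0,"wz": 0,"claw": -1},{"x": -0.004,"y": 0,"z": 0,"wx": 0,"wy": 0,"wz": 0,"claw": -1},{"x": -0.004,"y": 0,"z": 0,"wx": 0,"wy": 0,"wz": 0,"claw": -1},{"x": -0.004,"y": 0,"z": 0,"wx": 0,"wy": 0,"wz": 0,"claw": -1}])

```text
clock: 16.08
ee_pos: [601.4, 126.2, 75.1]
orientation: [[-0.317, 0.948, -0.005], [0.948, 0.317, 0.008], [0.009, -0.002, -1.0]]
wrist_force: [-10.3, 16.6, 7.0]
opening: 0.5
```

```bash
python3 -c "
from h import *
s=monitor.read_state();e=s['ee_pos'][:2]-C; print(np.degrees(np.arctan2(e[1],e[0])),np.hypot(*e),s['ee_pos'],s['wrist_force'],s['orientation'][:2,:2].T@s['wrist_force'][:2])"
```

```text
31.277871459503626 84.68716400626731 [601.37868187 126.16864972  75.11251375] [-10.33168397  16.6239329    7.02719357] [19.042555  -4.5217283]
```

Request:
send_rows(increments=[{"x": -0.004,"y": 0,"z": 0,"wx": 0,"wy": 0,"wz": 0,"claw": -1},{"x": -0.004,"y": 0,"z": 0,"wx": 0,"wy": 0,"wz": 0,"claw": -1},{"x": -0.004,"y": 0,"z": 0,"wx": 0,"wy": 0,"wz": 0,"claw": -1},{"x": -0.004,"y": 0,"z": 0,"wx": 0,"wy": 0,"wz": 0,"claw": -1},{"x": -0.004,"y": 0,"z": 0,"wx": 0,"wy": 0,"wz": 0,"claw": -1},{"x": -0.004,"y": 0,"z": 0,"wx": 0,"wy": 0,"wz": 0,"claw": -1},{"x": -0.004,"y": 0,"z": 0,"wx": 0,"wy": 0,"wz": 0,"claw": -1},{"x": -0.004,"y": 0,"z": 0,"wx": 0,"wy": 0,"wz": 0,"claw": -1},{"x": -0.004,"y": 0,"z": 0,"wx": 0,"wy": 0,"wz": 0,"claw": -1},{"x": -0.004,"y": 0,"z": 0,"wx": 0,"wy": 0,"wz": 0,"claw": -1}])

```text
clock: 16.92
ee_pos: [601.4, 126.1, 75.1]
orientation: [[-0.32, 0.947, -0.007], [0.947, 0.32, 0.012], [0.013, -0.003, -1.0]]
wrist_force: [-10.8, 16.8, 7.3]
opening: 0.5
```

```bash
python3 -c "
from h import *
s=monitor.read_state();e=s['ee_pos'][:2]-C; print(np.degrees(np.arctan2(e[1],e[0])),np.hypot(*e),s['ee_pos'],s['wrist_force'],s['orientation'][:2,:2].T@s['wrist_force'][:2])
rows([pt(36),pt(50),pt(52,85,160)])"
```

```text
31.249226607334915 84.64983812897124 [601.36874422 126.11309548  75.14576733] [-10.83605184  16.81843794   7.34098351] [19.4000093  -4.88324806]
t 16.92 pos [601.4 126.1  75.1] F [-10.8  16.8   7.3] op 0.5 w [-0.0009 -0.0042  0.0009]
[ 0.0069 -0.0015  0.0002]
[ 0.0258 -0.01    0.0005]
[ 0.0294 -0.0118 -0.0844]
```

Held near 20 N for well over a second, and the stop is firm. Now I release straight back, lift and retreat.

Request:
send_rows(increments=[{"x": -0.002,"y": 0,"z": 0,"wx": 0,"wy": 0,"wz": 0,"claw": -1},{"x": 0,"y": 0,"z": 0,"wx": 0,"wy": 0,"wz": 0,"claw": -1},{"x": 0.002,"y": 0,"z": 0,"wx": 0,"wy": 0,"wz": 0,"claw": -1},{"x": 0.005,"y": -0.001,"z": 0,"wx": 0,"wy": -0.004,"wz": 0,"claw": -1},{"x": 0.01,"y": -0.003,"z": 0,"wx": 0,"wy": -0.004,"wz": 0,"claw": -1},{"x": 0.018,"y": -0.007,"z": 0,"wx": 0,"wy": -0.004,"wz": 0,"claw": -1},{"x": 0.024,"y": -0.01,"z": 0,"wx": 0,"wy": -0.004,"wz": 0,"claw": -1},{"x": 0.024,"y": -0.01,"z": -0.03,"wx": 0,"wy": -0.004,"wz": 0,"claw": -1},{"x": 0.024,"y": -0.01,"z": -0.06,"wx": 0,"wy": -0.004,"wz": 0,"claw": -1},{"x": 0.024,"y": -0.01,"z": -0.09,"wx": 0,"wy": -0.004,"wz": 0,"claw": -1}])

```text
clock: 17.75
ee_pos: [584.0, 144.9, 166.4]
orientation: [[-0.32, 0.947, -0.004], [0.947, 0.32, -0.001], [0.0, -0.004, -1.0]]
wrist_force: [0.5, 0.2, 0.2]
opening: 0.3
```

Request:
send_rows(increments=[{"x": 0,"y": 0,"z": -0.03,"wx": 0,"wy": 0,"wz": 0,"claw": -1},{"x": 0.03,"y": -0.01,"z": -0.05,"wx": 0,"wy": 0,"wz": 0,"claw": -1},{"x": 0.065,"y": -0.02,"z": -0.05,"wx": 0,"wy": 0,"wz": 0,"claw": -1},{"x": 0.1,"y": -0.03,"z": -0.05,"wx": 0,"wy": 0,"wz": 0,"claw": -1},{"x": 0.135,"y": -0.04,"z": -0.05,"wx": 0,"wy": 0,"wz": 0,"claw": -1},{"x": 0.17,"y": -0.05,"z": -0.05,"wx": 0,"wy": 0,"wz": 0,"claw": -1},{"x": 0.205,"y": -0.06,"z": -0.05,"wx": 0,"wy": 0,"wz": 0,"claw": -1},{"x": 0.24,"y": -0.07,"z": -0.05,"wx": 0,"wy": 0,"wz": 0,"claw": -1},{"x": 0.27,"y": -0.08,"z": -0.05,"wx": 0,"wy": 0,"wz": 0,"claw": -1},{"x": 0.3,"y": -0.09,"z": -0.05,"wx": 0,"wy": 0,"wz": 0,"claw": -1}])

```text
clock: 18.58
ee_pos: [400.8, 401.8, 216.9]
orientation: [[-0.321, 0.947, -0.004], [0.947, 0.321, -0.0], [0.001, -0.004, -1.0]]
wrist_force: [0.2, -0.1, -0.0]
opening: 0.4
```

```bash
python3 -c "
from h import *
import cv2
i=vision.get_image('top');cv2.imwrite('pics/t4f.png',i)
cv2.imwrite('pics/t4.png',cv2.resize(i[155:285,180:350],(782,598),interpolation=cv2.INTER_CUBIC))
rows([])"
```

```text
t 18.63 pos [396.5 407.2 216.7] F [-4.9  6.4  0.4] op 0.6 w [-0.0015 -0.0008  0.0033]
```

View pics/t4.png

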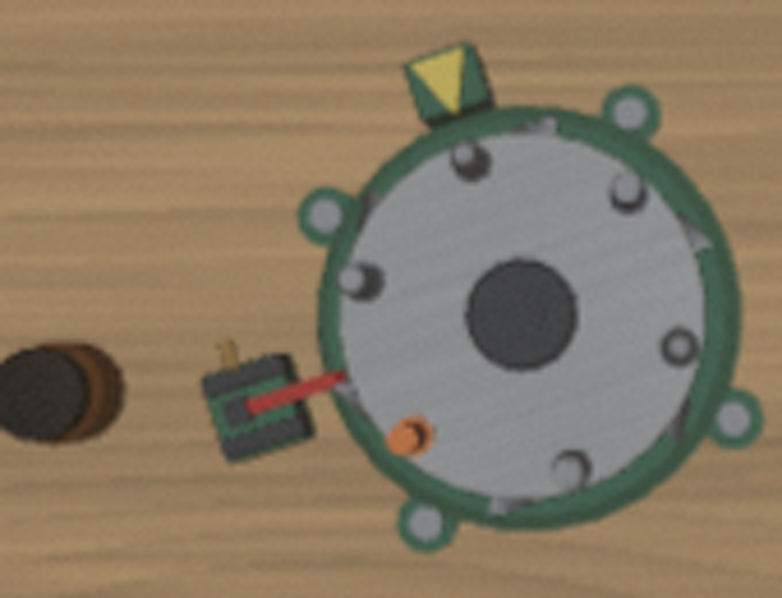

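Request:
send_rows(increments=[{"x": 0,"y": 0,"z": 0,"wx": 0,"wy": 0,"wz": 0,"claw": -1},{"x": 0,"y": 0,"z": 0,"wx": 0,"wy": 0,"wz": 0,"claw": -1},{"x": 0,"y": 0,"z": 0,"wx": 0,"wy": 0,"wz": 0,"claw": -1},{"x": 0,"y": 0,"z": 0,"wx": 0,"wy": 0,"wz": 0,"claw": -1},{"x": 0,"y": 0,"z": 0,"wx": 0,"wy": 0,"wz": 0,"claw": -1},{"x": 0,"y": 0,"z": 0,"wx": 0,"wy": 0,"wz": 0,"claw": -1},{"x": 0,"y": 0,"z": 0,"wx": 0,"wy": 0,"wz": 0,"claw": -1},{"x": 0,"y": 0,"z": 0,"wx": 0,"wy": 0,"wz": 0,"claw": -1},{"x": 0,"y": 0,"z": 0,"wx": 0,"wy": 0,"wz": 0,"claw": -1},{"x": 0,"y": 0,"z": 0,"wx": 0,"wy": 0,"wz": 0,"claw": -1}])

```text
clock: 19.47
ee_pos: [396.6, 407.0, 216.6]
orientation: [[-0.327, 0.945, -0.005], [0.945, 0.327, 0.001], [0.003, -0.005, -1.0]]
wrist_force: [0.4, 0.2, 0.6]
opening: 0.4
```

Run:
```python
from h import *
def R(x,y,z): return ray("top",180+(x+.5)/4.6-.5,155+(y+.5)/4.6-.5,z)[:2]
for x,y in[(466,156),(628,188),(680,345),(574,467),(406,438),(354,279)]:
    q=R(x,y,105);e=q-C;print(q.round(1),np.hypot(*e).round(1),np.degrees(np.arctan2(e[1],e[0])).round(1))
print(monitor.read_state()['wrist_force'],monitor.read_state()['qd'].round(2))
import cv2
a=cv2.imread('pics/top0.png').astype(int);b=cv2.imread('pics/t4f.png').astype(int)
d=abs(a-b).max(2)>40
for n,(y0,y1,x0,x1) in dict(jar=(220,260,170,212),tools=(125,235,355,425)).items(): print(n,d[y0:y1,x0:x1].sum())
```

```text
[608.9 108.7] 84.2 18.4
[592.2  26.5] 84.3 -41.4
[5.127e+02 5.000e-01] 83.3 -101.3
[451.8  54. ] 82.2 -159.9
[466.5 138.6] 84.2 138.0
[546.6 165.3] 84.9 78.0
[0.36951907 0.17311397 0.62185137] [-0.1  -0.04  0.02 -0.01 -0.01  0.02  0.04]
jar 0
tools 0
```

Die 3 stands at 18.4°, which matches the pointer at about 18.5°. The jar, handle and driver haven't moved, so I'm handing in.

```bash
python3 -c "
from bench import finish_job; print(finish_job())"
```

```text
the job is handed in; nothing more can be done
None
```

Die 3 is seated against the pawl at the pointer, and the job is handed in after about 19.5 s on the robot's clock. I pushed die 3 about 178° anticlockwise with shut fingers until it had clicked and stood roughly 10° past the pointer. Then I turned it back onto the pawl and let go.

- **Seating push:** the force was measured at 19.0 to 19.4 N along the push at two readings 0.8 s apart. The whole force on the tool was about 21 N, and none of the readings while seating came near 30 N. Forces are only read at the end of each move, so brief peaks in between were not seen.
- **Final position:** in the last picture die 3 is at 18.4°, against about 18.5° for the pointer, well within 5 mm. A rim tooth lies at the pawl and nothing touches the turret.
- **Bystanders:** the camera showed no change around the jar, the handle and the screwdriver.
- **Differed from the description:** the push while clicking forward read about 26 N for die 2 and 16 N for die 3, above the stated 4 to 10 N. I was moving fairly fast, so I slowed down after the first.

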